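Put the stray elbow away and release the locked-out fittings tray

TASK

Lay the hydraulic elbow that was left on the bench flat in the bin of the pulled-out tray that already holds an elbow like it. Then press down the green release lever at the tray's front and, keeping it down until the slide is free of its catch, push the tray fully home, flush with the cabinet. Do it smoothly so that the fittings in the tray stay in it, upright, leave the other things on the bench where they are, and take the hand away at the end.

Things in the scene. Friction and masses are not known exactly. Their poses are not given: they have to be found in the camera images.
- elbow_mid (a point): The elbow left on the bench, left of the tray: steel 90 degree hydraulic elbow, 0.18 kg, lying flat, 30 mm high. This point: where the axes of its two arms cross, centre of its 30 mm cube body, 15 mm up. Arms run along its own +x and +y; each has a round brass nut 30 mm in diameter from 17 to 37 mm out (a good grip from above) and a thread ending 41 mm out. Own z is up.
- stock_elbow_mid (a point): The same kind of elbow, already in one of the three bins (which one varies), near the bin's far end with its arms pointing roughly away from the tray's front (+x of the bin) and to +y of the bin. Point and axes as for the other elbow.
- bin0 (a point): Left bin of the tray (seen from the robot): centre of its floor, 22 mm above the bench. Inside 155 mm along x (from the tray's front to the cabinet) by 105 mm along y (left). Above the floor the dividers rise 28 mm, outer walls 35, the front panel 70. The stock stands in the far half, about 28 mm beyond the bin's centre; the near half is empty.
- bin1 (a point): Middle bin, the same (its dividers are 28 mm high on both sides).
- bin2 (a point): Right bin, the same as the left one.
- tray_front (a point): Middle of the top edge of the tray's red front panel, outer face, 92 mm above the bench. x points into the cabinet (the way the tray retracts), y left along the panel, which is 376 mm wide, 80 high, 8 thick. The grey cabinet is 420 mm wide, 106 high; its face is 165 mm behind the pulled-out tray's front, and the tray goes in until the two are flush.
- paddle (a point): Centre of the top of the lever's green paddle, 40 mm wide, sticking out 38 mm in front of the red panel near its right end: 19 mm in front of the panel, 74 mm above the bench when up. Pushed straight down it gives by up to 14 mm; 8 mm frees the catch, 10 to 12 is safe; 3 N to start, 7 N at the bottom; springs back. The panel behind rises 18 mm above it, so the same finger can push it. Rides with the tray.
- lever (a joint): Release lever: 0 up, 0.13 rad fully pressed; the catch lets go at about 0.075 rad. It has to stay pressed only for the first 20 mm or so of the tray's travel.
- tray (a joint): Travel of the tray: 0 pulled out and caught (about 1.5 mm of play), 0.165 m fully home at a stop. Sliding takes about 3 to 6 N.
- cabinet: The cabinet; origin at the centre of its underside; x points away from the robot, along the tray's travel.
- adapter: Brass straight adapter standing in one of the bins, hexagon foot 32 mm across, 42 mm tall; origin at the centre of its underside
- manifold: Black 42 x 42 x 30 mm manifold block with orange plugs in one of the bins; origin at the centre of its underside
- caliper: black and steel caliper, 190 mm long, lying left of the tray; origin at the centre of its underside; leave it alone
- wrench: steel open-ended wrench, 200 mm long, lying on the right; origin at the centre of its underside; leave it alone
- spray: blue spray can, 60 mm across, 170 mm tall, standing at the far left; origin at the centre of its underside; leave it alone
- mug: white mug, 80 mm across, 90 mm tall, on the right; origin at the centre of its underside; leave it alone
- spare_adapter: brass straight adapter (hexagon foot 32 mm, 42 mm tall), standing on the bench at the left; origin at the centre of its underside; leave it alone
- elbow: The elbow left on the bench, the same thing as point elbow_mid; origin 15 mm below that point

How it is judged:
On the way, in this order (a step that is already met when the one before it is completed fails the run):
1. the loose elbow lies flat, let go, in the bin that holds the other elbow, with the tray still pulled out (((x of elbow_mid in the frame of bin0 between -0.078 and 0.078 m and y of elbow_mid in the frame of bin0 between -0.052 and 0.052 m and z of elbow_mid in the frame of bin0 below 0.021 m and x of stock_elbow_mid in the frame of bin0 between -0.078 and 0.078 m and y of stock_elbow_mid in the frame of bin0 between -0.052 and 0.052 m and z of stock_elbow_mid in the frame of bin0 below 0.03 m) or (x of elbow_mid in the frame of bin1 between -0.078 and 0.078 m and y of elbow_mid in the frame of bin1 between -0.052 and 0.052 m and z of elbow_mid in the frame of bin1 below 0.021 m and x of stock_elbow_mid in the frame of bin1 between -0.078 and 0.078 m and y of stock_elbow_mid in the frame of bin1 between -0.052 and 0.052 m and z of stock_elbow_mid in the frame of bin1 below 0.03 m) or (x of elbow_mid in the frame of bin2 between -0.078 and 0.078 m and y of elbow_mid in the frame of bin2 between -0.052 and 0.052 m and z of elbow_mid in the frame of bin2 below 0.021 m and x of stock_elbow_mid in the frame of bin2 between -0.078 and 0.078 m and y of stock_elbow_mid in the frame of bin2 between -0.052 and 0.052 m and z of stock_elbow_mid in the frame of bin2 below 0.03 m)) and angle between elbow_mid's own z axis and vertical below 0.25 rad and contact force between the fingers and elbow below 0.1 N and value of joint tray below 0.01 m and value of joint lever below 0.03 rad), for 0.2 s.
2. the release lever is pressed with the tray still at its catch (value of joint lever above 0.07 rad and value of joint tray below 0.01 m).
At the end, for the whole second after the job is handed in: The tray is home (within 5 mm of its stop), the lever is up again, both elbows lie in one bin, the stray one flat (within 14 degrees), released and at rest, and the brass adapter and the manifold block still stand in the tray, the adapter upright (value of joint tray above 0.16 m and value of joint lever below 0.03 rad and ((x of elbow_mid in the frame of bin0 between -0.078 and 0.078 m and y of elbow_mid in the frame of bin0 between -0.052 and 0.052 m and z of elbow_mid in the frame of bin0 below 0.021 m and x of stock_elbow_mid in the frame of bin0 between -0.078 and 0.078 m and y of stock_elbow_mid in the frame of bin0 between -0.052 and 0.052 m and z of stock_elbow_mid in the frame of bin0 below 0.03 m) or (x of elbow_mid in the frame of bin1 between -0.078 and 0.078 m and y of elbow_mid in the frame of bin1 between -0.052 and 0.052 m and z of elbow_mid in the frame of bin1 below 0.021 m and x of stock_elbow_mid in the frame of bin1 between -0.078 and 0.078 m and y of stock_elbow_mid in the frame of bin1 between -0.052 and 0.052 m and z of stock_elbow_mid in the frame of bin1 below 0.03 m) or (x of elbow_mid in the frame of bin2 between -0.078 and 0.078 m and y of elbow_mid in the frame of bin2 between -0.052 and 0.052 m and z of elbow_mid in the frame of bin2 below 0.021 m and x of stock_elbow_mid in the frame of bin2 between -0.078 and 0.078 m and y of stock_elbow_mid in the frame of bin2 between -0.052 and 0.052 m and z of stock_elbow_mid in the frame of bin2 below 0.03 m)) and angle between elbow_mid's own z axis and vertical below 0.25 rad and contact force between the fingers and elbow below 0.1 N and angle between adapter's own z axis and vertical below 0.3 rad and x of adapter in the frame of bin1 between -0.078 and 0.078 m and y of adapter in the frame of bin1 between -0.165 and 0.165 m and z of each of adapter, manifold in the frame of bin1 below 0.021 m and x of manifold in the frame of bin1 between -0.078 and 0.078 m and y of manifold in the frame of bin1 between -0.165 and 0.165 m and linear speed of elbow below 0.02 m/s and velocity of joint tray between -0.01 and 0.01 m/s); the robot touches nothing.
It fails at once if the brass adapter or the manifold block in the tray is tipped over (angle between any of adapter, manifold's own z axis and vertical above 0.6 rad).
It fails at once if the tray is slammed (faster than 0.5 m/s) (velocity of joint tray above 0.5 m/s).
It fails at once if something else on the bench is moved more than 30 mm (distance of any of caliper, wrench, spray, mug, spare_adapter from where it was at the start of the episode above 0.03 m).
It also fails if it takes over 56 s, if anything falls off the work surface, if the arm or the gripper's body presses on something with over 40 N, if the wrist force passes 120 N, or if a joint passes its speed limit or range.

ROBOT

A 6-joint arm with a two-finger parallel gripper is mounted at the origin on the work surface. World frame = base frame: x ahead of the robot, y to its left, z up, the work surface at z = 0. Lengths are in m, angles in rad, forces in N, time in s.
With the tool pointing down it reaches from about 0.425 to 0.925 m from the base axis. Payload 12.5 kg.
Tool frame: the origin (TCP) lies midway between the tips of the shut fingers; the grasp point (between the pads) lies 19 mm behind it; z points along the fingers, y is the line along which they close (so a half turn about z gives the same grasp; the last joint's range is limited). The gripper opens to 85 mm and grips with 20 to 120 N. Pads are 22 mm wide; open, the fingers measure 114 mm over their backs; the gripper's body (76 mm by 85 mm) begins 54 mm behind the grasp point. The pads swing forward as they close: fully open they stand 13 mm farther back than shut.
Start: joints at [1.241, 0.491, 1.559, -0, 1.092, -0.106], TCP at [0.139, 0.609, 0.231] pointing down, gripper open.
Joint ranges: [-3.1, 3.1], [-0.84, 2.19], [0.05, 2.79], [-1.13, 4.28], [0.06, 2.93], [-2.69, 2.69]. Speed limits (rad/s): [2.22, 2.22, 2.79, 3.14, 3.14, 3.14].

INTERFACE

Orientations are given as a rotation vector (axis times angle).
In Python, from rig import read_state, get_image, calibration, finish_job, recognise, trace gives the robot as it stands.
- The arm moves only by the tool jog_arm, never from a script. Its arguments are lists of equal length, an entry for each row: "translation": the shift along the tool's x, y, z in mm, a list of three; "yaw": the turn about the tool's z in degrees. A call has 1 to 5 rows; each row shifts and turns the commanded pose from where the row before left it, along the tool's axes as they then stand; what a row does not reach is not made up. A row lasts 1/10 s, in which the tool goes at most 50 mm and 8.59 degrees, less where a joint would pass 70% of its speed; a pose out of reach is approached as far as the arm can. A call is refused whole if a number of a shift passes 50 or a number of a turn 8.59, either way. A call with a gripper value outside its range is refused whole. "hand" is the finger opening in mm, from 0 to 85.4, set as the call begins (left out, the last holds). The fingers move at their own pace and stop on an object; "newtons" is the grip in N (left out, the last holds). Time passes only in rows, so rows that do not move let the fingers close. It gives the time, the measured TCP pose, the force, the opening and the grip force at its end, in the units of the state.
- read_state(): the state, without advancing time (a new reading comes with each control period).
- get_image(name): name is "scene" or "top" or "wrist"; returns the picture (400x640x3 uint8, red, green, blue); there is no depth.
- calibration(name): a dict with "fovy" (degrees; the focal length in pixels is half the picture's height over the tangent of half this angle, whatever the lens; pixels are square), "cx", "cy" (the principal point, pixels), "pose" (4x4, takes a point from camera to world coordinates); the wrist camera has in their place "tool_from_camera" (4x4, takes a point from camera to tool coordinates, whose origin is the TCP and whose axes are the flange's). Camera axes: x right, y up, looking along -z (the intrinsics and any distortion apply to the point x, -y, -z); pixel columns grow to the right and rows downward; lengths in m; the calibration is good to about 2 mm. The wrist camera is an equidistant fisheye: a pixel r from the principal point sees the ray r / f radians off the axis. A picture is of the moment at which its call begins: read the wrist's pose just before it. calibration takes no time and is no camera call.
- finish_job(): hands the job in; it is judged then, once.
Trained networks look in the newest picture that a camera, given by its name, has taken for a name from the list of things; names that differ only in an ending like _2 or _b are one class to them, and where a whole thing is asked for, a point or a joint stands for the part that bears it (a point fixed in the world has none). Each returns a list of dicts, best first, with "score" (0 to 1); they miss things now and then, are a little off and sometimes report something else, mostly with a low value. They report only what shows in the picture. A call takes as long as a camera call.
- recognise(camera, query): "at" ([x, y, z] in m, in world coordinates, good to about 4 mm: the middle of the surface that is visible of it).
- trace(camera, query): "pixels" (400x640 bool, what is visible of it).
The state is a dict: "time_s": time; "joint_pos": joint angles; "joint_vel": joint speeds; "effort": joint torques, N m; "tcp_pos": TCP position; "tool_rot": TCP orientation; "wrist_force": force on the tool from outside, world axes, zero at the start; "wrist_torque": the same for the moment, N m; "width": finger opening in m; "grasp_force": force on a finger pad.
Only numpy, scipy, OpenCV 4.12 (cv2) and the standard library are available. Lean on these libraries where they do the work, as an engineer would, in place of code of your own. Each camera call takes 0.05 s, during which the arm holds its last target. There are 200 camera calls.

## Working session

There is one attempt and no reset: what is moved stays moved. The work goes in short steps, Python scripts to look and compute and a tool call to move; the robot and the scene stay as the last step left them, time stands still between calls to the robot, and variables do not carry over. Pictures are saved under pics/ and viewed, at most 10 in all, crops included, and the job is handed in when it is done.

Besides the shell and the picture viewer there is one more tool, called after "Request:" in YAML: its name, and indented under it one key for each argument. jog_arm: Moves the arm, as the interface text tells. Its arguments: {"type":"object","properties":{"translation":{"type":"array","items":{"type":"array","items":{"type":"number"}}},"yaw":{"type":"array","items":{"type":"number"}},"hand":{"type":"number"},"newtons":{"type":"number"}},"required":["translation","yaw"]}

```bash
mkdir -p pics; ls
python3 - <<'E'
from rig import *
import cv2,numpy as np
s=read_state();print(s)
for c in ("scene","top"):
    im=get_image(c);cv2.imwrite(f"pics/{c}0.png",im[:,:,::-1])
    k=calibration(c);print(c,k)
    for q in ("elbow","stock_elbow_mid","paddle","tray_front","adapter","manifold","caliper","spray","spare_adapter","cabinet"):
        print(q,[(np.round(d["at"],3).tolist(),round(d["score"],2)) for d in recognise(c,q)])
print(calibration("wrist"))
E
```

```text
pics
{'time_s': 0.0, 'joint_pos': array([ 1.24138639e+00,  4.91560589e-01,  1.55947025e+00,  2.02768083e-05,
        1.09168984e+00, -1.05595104e-01]), 'joint_vel': array([ 3.98805880e-04, -6.54058118e-04,  5.04905502e-04,  8.06437862e-04,
        7.08989319e-04,  2.13290629e-05]), 'effort': array([ 2.65188814e-03, -6.18445802e+01, -2.61593556e+01, -2.80417311e-05,
        4.09329412e-03, -3.60610443e-06]), 'tcp_pos': array([0.13861406, 0.60919672, 0.23071993]), 'tool_rot': array([-3.50819582e-01, -3.12168021e+00,  1.72391279e-03]), 'wrist_force': array([0.05633733, 0.39478966, 0.26898964]), 'wrist_torque': array([ 0.04176735,  0.03755266, -0.01660481]), 'grasp_force': 0.0, 'width': 0.08559237039576477}
scene {'fovy': 55.09661359783189, 'cx': 318.3861681073265, 'cy': 198.74704588767048, 'pose': array([[-0.87325769, -0.427408  ,  0.23397309,  0.86695949],
       [ 0.48723372, -0.76109573,  0.42817823,  0.55761839],
       [-0.00493088,  0.48790951,  0.87288029,  1.27853923],
       [ 0.        ,  0.        ,  0.        ,  1.        ]])}
elbow [([0.473, 0.359, 0.027], 0.47)]
stock_elbo
[... 984 characters left out ...]
tray_front []
adapter []
manifold [([0.578, 0.038, 0.053], 0.66)]
caliper [([0.476, 0.553, 0.007], 0.73)]
spray [([0.634, 0.454, 0.152], 0.84), ([0.476, 0.554, 0.007], 0.19)]
spare_adapter [([0.33, 0.486, 0.03], 0.5)]
cabinet [([0.698, -0.058, 0.108], 0.72)]
{'fovy': 65.70646984690485, 'cx': 320.58320379554135, 'cy': 200.50082472801603, 'tool_from_camera': array([[ 1.37039875e-04,  9.45312115e-01,  3.26167114e-01,
         8.35536273e-02],
       [ 9.99999876e-01, -2.85983051e-04,  4.08696585e-04,
        -4.50060617e-04],
       [ 4.79624100e-04,  3.26167018e-01, -9.45312037e-01,
        -1.43209154e-01],
       [ 0.00000000e+00,  0.00000000e+00,  0.00000000e+00,
         1.00000000e+00]])}
```

View pics/scene0.png

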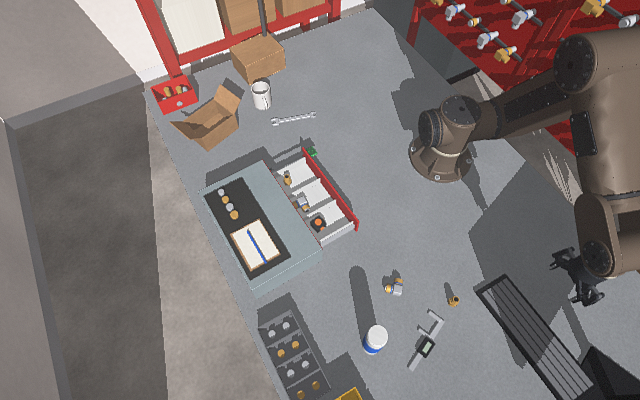

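View pics/top0.png

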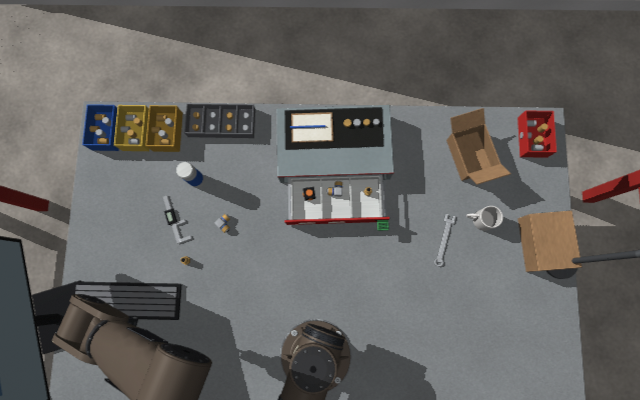

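The scene view shows the loose elbow at (395,287), the tray with the stock elbow in the middle bin at (303,203), and the green paddle at (312,152). In the top view the elbow is at (222,223), the stock at (336,188), the manifold in the left bin and the adapter in the right one. Next I'll move over the elbow.

```bash
cat > h.py <<'E'
from rig import *
import cv2,numpy as np
from scipy.spatial.transform import Rotation as R
def pose():
    s=read_state();return np.array(s["tcp_pos"]),R.from_rotvec(s["tool_rot"]).as_matrix()
def yang():  # world angle of tool y, deg
    p,r=pose();return np.degrees(np.arctan2(r[1,1],r[0,1]))
def go(t,ang=None):
    p,r=pose();d=r.T@(np.array(t)-p)*1000
    y=yang();dy=0 if ang is None else (y-ang+90)%180-90
    print("pos",p.round(4),"yang",round(y,2),"shift mm",d.round(1),"yaw",round(dy,2))
def cam(c):
    k=calibration(c);f=200/np.tan(np.radians(k["fovy"]/2))
    if c=="wrist":
        p,r=pose();T=np.eye(4);T[:3,:3]=r;T[:3,3]=p;T=T@k["tool_from_camera"]
    else:T=k["pose"]
    return T,f,k["cx"],k["cy"],c=="wrist"
def ray(C,u,v):
    T,f,cx,cy,fe=C;x,y=(u-cx)/f,(v-cy)/f
    if fe:
        r=np.hypot(x,y)+1e-12;d=np.array([np.sin(r)*x/r,-np.sin(r)*y/r,-np.cos(r)])
    else:d=np.array([x,-y,-1.])
    d=T[:3,:3]@d;return T[:3,3],d/np.linalg.norm(d)
def plane(C,u,v,z):
    o,d=ray(C,u,v);return o+d*(z-o[2])/d[2]
def tri(rs):
    A=sum(np.eye(3)-np.outer(d,d) for o,d in rs);b=sum((np.eye(3)-np.outer(d,d))@o for o,d in rs)
    return np.linalg.solve(A,b)
def proj(C,P):
    T,f,cx,cy,fe=C;q=T[:3,:3].T@(np.array(P)-T[:3,3]);x,y,z=q[0],-q[1],-q[2]
    if fe:
        h=np.hypot(x,y);a=np.arctan2(h,z);return cx+f*a*x/h,cy+f*a*y/h
    return cx+f*x/z,cy+f*y/z
def snap(c,name=None):
    C=cam(c);im=get_image(c)
    if name:cv2.imwrite(f"pics/{name}.png",im[:,:,::-1])
    return C,im
E
python3 -c "
from h import *
go([.45,.35,.25])
print(pose()[1].round(3))"
```

```text
pos [0.1387 0.6094 0.2313] yang 77.18 shift mm [-361.1 -183.9  -18.7] yaw 0
[[-0.975  0.222  0.   ]
 [ 0.222  0.975  0.   ]
 [ 0.     0.    -1.   ]]
```

Request:
jog_arm:
  translation:
    - [-36,-18,-2]
    - [-36,-18,-2]
    - [-36,-18,-2]
    - [-36,-18,-2]
    - [-36,-18,-2]
  yaw: [0,0,0,0,0]

```text
time_s: 1.6
tcp_pos: [0.2953, 0.4806, 0.2415]
tool_rot: [0.35, 3.122, 0.001]
wrist_force: [1.1, 0.7, -0.0]
width: 0.0854
grasp_force: 0.0
```

Request:
jog_arm:
  translation:
    - [-36,-18,-2]
    - [-36,-18,-2]
    - [-36,-18,-2]
    - [-36,-19,-2]
    - [-36,-19,-2]
  yaw: [0,0,0,0,0]

```text
time_s: 2.1
tcp_pos: [0.4504, 0.3508, 0.2515]
tool_rot: [0.351, 3.122, 0.0]
wrist_force: [0.7, 0.3, -0.1]
width: 0.0853
grasp_force: 0.0
```

Request:
jog_arm:
  translation:
    - [0,0,0]
    - [0,0,0]
  yaw: [0,0]

```text
time_s: 2.3
tcp_pos: [0.4498, 0.3514, 0.2512]
tool_rot: [-0.354, -3.121, -0.0]
wrist_force: [0.2, -0.5, 0.5]
width: 0.0854
grasp_force: 0.0
```

Run:
```python
from h import *
C,im=snap("wrist","w1")
print(pose()[0])
for q in ("elbow","spare_adapter"):
    print(q,[(np.round(d["at"],3).tolist(),round(d["score"],2)) for d in recognise("wrist",q)])
t=trace("wrist","elbow")
for d in t[:2]:
    m=d["pixels"];ys,xs=np.nonzero(m);print(d["score"],m.sum(),xs.mean(),ys.mean(),xs.min(),xs.max(),ys.min(),ys.max())
m=t[0]["pixels"];ys,xs=np.nonzero(m);u,v=int(xs.mean()),int(ys.mean())
a=max(v-75,0);b=max(u-100,0);print(b,a)
cv2.imwrite("pics/w1c.png",cv2.resize(im[a:a+150,b:b+200,::-1],None,fx=4,fy=4,interpolation=cv2.INTER_CUBIC))
```

```text
[0.44912578 0.35206903 0.2512207 ]
elbow [([0.463, 0.353, 0.03], 0.94)]
spare_adapter [([0.328, 0.487, 0.034], 0.58)]
0.62 1512 328.5575396825397 179.8068783068783 306 352 155 208
228 104
```

View pics/w1c.png

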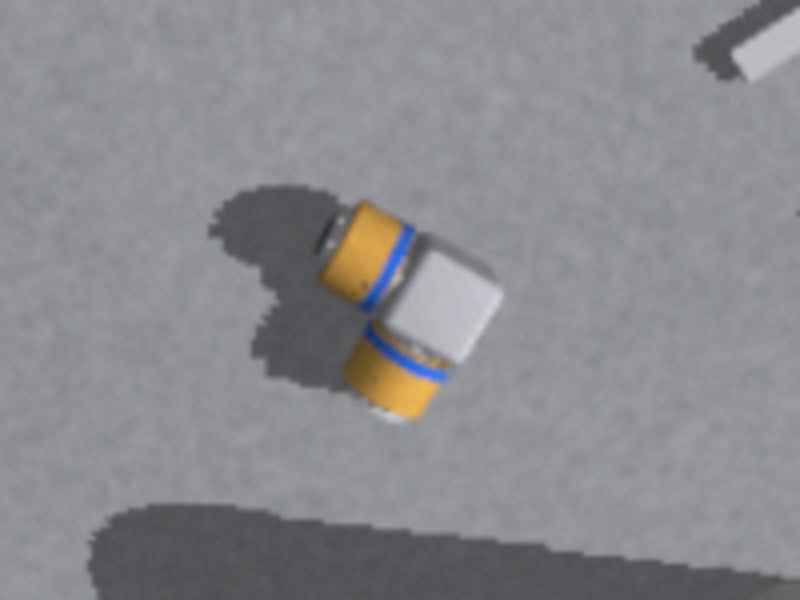

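The crop shows the cube's top at full-image (340,180), with nuts at (319.5,168) (own +x) and (327.5,196.5) (own +y). Next, the elbow's pose and a height check with a second view.

Run:
```python
from h import *
W=cam("wrist")
c,a,b=[plane(W,u,v,.03) for u,v in ((339.75,180.25),(319.5,167.75),(327.5,196.5))]
print(c,a,b)
aa=np.degrees(np.arctan2(*(a-c)[1::-1]));ab=np.degrees(np.arctan2(*(b-c)[1::-1]));print("x ang",aa,"y ang",ab,np.linalg.norm(a-c),np.linalg.norm(b-c))
rs=[]
for cn in ("wrist","scene","top"):
    C,im=snap(cn);t=trace(cn,"elbow")
    for d in t[:2]:
        ys,xs=np.nonzero(d["pixels"]);print(cn,d["score"],len(xs),xs.mean(),ys.mean(),plane(C,xs.mean(),ys.mean(),.02).round(4))
    if t:
        ys,xs=np.nonzero(t[0]["pixels"]);rs.append(ray(C,xs.mean(),ys.mean()))
print("tri",tri(rs),[tri([rs[0],r]) for r in rs[1:]])
print(pose()[0],yang())
```

```text
[0.46922297 0.37151299 0.03      ] [0.4485465  0.35085574 0.03      ] [0.48634891 0.35244362 0.03      ]
x ang -135.02665103947197 y ang -48.07341217773886 0.029227348021514884 0.025630816724692432
wrist 0.74 645 112.06356589147286 307.92713178294576 [ 0.6148 -0.0869  0.02  ]
wrist 0.73 1552 327.5180412371134 180.90914948453607 [0.4695 0.3564 0.02  ]
scene 0.69 232 394.4094827586207 286.42672413793105 [0.4718 0.3564 0.02  ]
top 0.63 164 382.5243902439024 213.84756097560975 [ 0.5182 -0.2375  0.02  ]
top 0.42 51 225.2549019607843 225.31372549019608 [0.4646 0.3495 0.02  ]
tri [0.50561715 0.07423222 0.1394274 ] [array([0.48232134, 0.33546269, 0.28772894]), array([ 0.60131216, -0.21755357, -0.06931389])]
[0.44906743 0.35238104 0.25133766] 77.2150181306028
```

Request:
jog_arm:
  translation:
    - [0,0,9]
    - [0,0,9]
    - [0,0,9]
    - [0,0,9]
    - [0,0,9]
  yaw: [8.25,8.25,8.25,8.25,8.25]
  hand: 65

```text
time_s: 3.3
tcp_pos: [0.4492, 0.3522, 0.206]
tool_rot: [1.436, 2.794, 0.0]
wrist_force: [-0.4, 0.2, 0.5]
width: 0.0649
grasp_force: 0.0
```

Request:
jog_arm:
  translation:
    - [0,0,9]
    - [0,0,9]
    - [0,0,9]
    - [0,0,9]
    - [0,0,9]
  yaw: [8.25,8.25,8.25,8.25,8.25]

```text
time_s: 3.8
tcp_pos: [0.4493, 0.3522, 0.161]
tool_rot: [-2.328, -2.109, -0.0]
wrist_force: [-0.0, -0.1, -0.7]
width: 0.065
grasp_force: 0.0
```

Request:
jog_arm:
  translation:
    - [0,0,9]
    - [0,0,9]
    - [0,0,9]
    - [0,0,9]
    - [0,0,9]
  yaw: [8.25,8.25,8.25,8.25,8.25]

```text
time_s: 4.3
tcp_pos: [0.4493, 0.3522, 0.116]
tool_rot: [-2.922, -1.154, -0.0]
wrist_force: [0.5, 0.8, -0.4]
width: 0.0648
grasp_force: 0.0
```

Request:
jog_arm:
  translation:
    - [0,0,0]
    - [0,0,0]
  yaw: [0,0]

```text
time_s: 4.5
tcp_pos: [0.4494, 0.3522, 0.1165]
tool_rot: [-2.916, -1.169, 0.0]
wrist_force: [-0.4, 0.8, 0.2]
width: 0.0652
grasp_force: 0.0
```

Run:
```python
from h import *
C,im=snap("wrist")
print(pose()[0],yang(),read_state()["joint_pos"].round(2))
t=trace("wrist","elbow")
for d in t[:2]:
    ys,xs=np.nonzero(d["pixels"]);print(d["score"],len(xs),xs.mean(),ys.mean())
P=[.4692,.3715,.03];u,v=proj(C,P);print(u,v)
a=int(max(v-100,0));b=int(max(u-130,0));print(b,a)
cv2.imwrite("pics/w2c.png",cv2.resize(im[a:a+200,b:b+260,::-1],None,fx=3,fy=3,interpolation=cv2.INTER_CUBIC))
```

```text
[0.44944596 0.35225159 0.11670166] -46.34010883783903 [0.55 0.56 1.81 0.   0.78 1.36]
0.81 3784 334.8448731501057 178.75502114164905
0.36 1228 126.87540716612378 192.32491856677524
319.18977759532737 172.05380379985937
189 72
```

View pics/w2c.png

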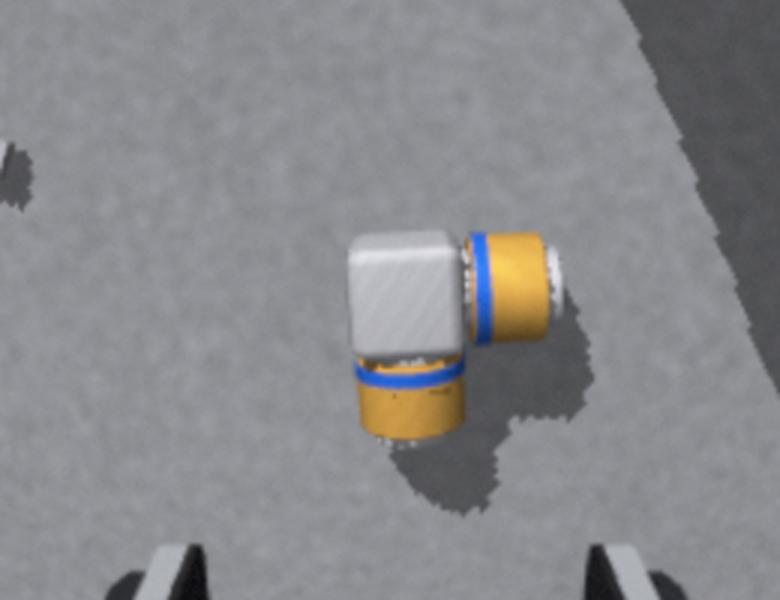

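The crop shows the elbow squarely aligned, cube top centre at full-image (324,169.7), x nut straight below at (326.5,205), and the fingers straddling its column.

Run:
```python
from h import *
W=cam("wrist")
c=plane(W,189+405/3,72+293/3,.03);n=plane(W,189+412/3,72+400/3,.03)
n2=plane(W,189+508/3,72+287/3,.03)
print(c,n,n2)
for q in(n,n2): print(np.degrees(np.arctan2(*(q-c)[1::-1])),np.linalg.norm(q-c))
rs=[ray(W,189+405/3,72+293/3)]
C,im=snap("scene");ys,xs=np.nonzero(trace("scene","elbow")[0]["pixels"]);print(xs.mean(),ys.mean())
g=c+.0275*np.array([np.cos(np.radians(-136.5)),np.sin(np.radians(-136.5)),0]);print(g)
go([g[0],g[1],.0])
```

```text
[0.47322265 0.37017606 0.03      ] [0.45365519 0.34884331 0.03      ] [0.49255934 0.35233893 0.03      ]
-132.52859299402417 0.0289477370938671
-42.68998011713101 0.026307243326691244
394.37179487179486 287.2735042735043
[0.45327485 0.35124631 0.03      ]
pos [0.4495 0.3522 0.1168] yang -46.46 shift mm [  2.    3.3 116.8] yaw 0
```

Request:
jog_arm:
  translation:
    - [2,5,15]
    - [0,0,25]
    - [0,0,25]
    - [0,0,25]
    - [0,0,20]
  yaw: [-3.5,0,0,0,0]

```text
time_s: 5.2
tcp_pos: [0.4541, 0.3498, 0.0054]
tool_rot: [-2.881, -1.253, 0.0]
wrist_force: [-0.6, -0.6, 0.6]
width: 0.0646
grasp_force: 0.0
```

Request:
jog_arm:
  translation:
    - [0,0,6]
    - [0,0,0]
  yaw: [0,0]

```text
time_s: 5.4
tcp_pos: [0.4541, 0.3498, 0.0]
tool_rot: [2.881, 1.252, -0.001]
wrist_force: [0.2, 0.2, 0.7]
width: 0.0649
grasp_force: 0.0
```

Request:
jog_arm:
  translation:
    - [0,0,0]
    - [0,0,0]
    - [0,0,0]
    - [0,0,0]
    - [0,0,0]
  yaw: [0,0,0,0,0]
  hand: 10
  newtons: 50

```text
time_s: 5.9
tcp_pos: [0.4545, 0.3501, 0.0016]
tool_rot: [-2.881, -1.251, -0.003]
wrist_force: [-2.8, -1.8, 6.7]
width: 0.0291
grasp_force: 49.1
```

Request:
jog_arm:
  translation:
    - [0,0,-10]
    - [0,0,-20]
    - [0,0,-25]
    - [0,0,-25]
    - [0,0,-25]
  yaw: [0,0,0,0,-8.5]

```text
time_s: 6.4
tcp_pos: [0.4541, 0.3498, 0.1072]
tool_rot: [-2.78, -1.462, -0.001]
wrist_force: [0.4, 0.8, -1.8]
width: 0.0291
grasp_force: 50.6
```

Request:
jog_arm:
  translation:
    - [0,0,-25]
    - [0,0,-25]
    - [0,0,-25]
    - [0,0,-20]
    - [0,0,-10]
  yaw: [-8.5,-8.5,-8.5,-8.5,-8.5]

```text
time_s: 6.9
tcp_pos: [0.4543, 0.3499, 0.2132]
tool_rot: [2.055, 2.375, 0.005]
wrist_force: [-0.3, 0.0, -2.1]
width: 0.0292
grasp_force: 50.6
```

Request:
jog_arm:
  translation:
    - [0,0,0]
    - [0,0,0]
    - [0,0,0]
    - [0,0,0]
    - [0,0,0]
  yaw: [-8.5,-8.5,-8.5,-8.5,-8.5]

```text
time_s: 7.4
tcp_pos: [0.454, 0.3497, 0.2112]
tool_rot: [1.054, 2.959, 0.001]
wrist_force: [-0.1, 0.1, -2.1]
width: 0.0288
grasp_force: 50.6
```

Request:
jog_arm:
  translation:
    - [0,0,0]
    - [0,0,0]
    - [0,0,0]
    - [0,0,0]
    - [0,0,0]
  yaw: [-8.5,-8.5,-8.5,-8.5,-5.1]

```text
time_s: 7.9
tcp_pos: [0.454, 0.3497, 0.2112]
tool_rot: [0.004, 3.141, 0.001]
wrist_force: [0.0, 1.1, -1.8]
width: 0.029
grasp_force: 50.5
```

```bash
python3 -c "
from h import *
go([.48,-.06,.21],90);print(read_state()['width'],read_state()['joint_pos'])"
```

```text
pos [0.454  0.3497 0.2112] yang 89.86 shift mm [ -27.  -409.6    1.1] yaw -0.14
0.02900095195679968 [ 5.41105040e-01  4.38493871e-01  1.71323410e+00  8.41568635e-05
  9.89224831e-01 -1.02734540e+00]
```

Request:
jog_arm:
  translation:
    - [-3,-30,0]
    - [-3,-45,0]
    - [-3,-45,0]
    - [-3,-45,0]
    - [-3,-45,0]
  yaw: [0,0,0,0,0]

```text
time_s: 8.4
tcp_pos: [0.467, 0.1381, 0.2112]
tool_rot: [0.012, 3.141, 0.0]
wrist_force: [-0.2, -0.1, -2.7]
width: 0.0288
grasp_force: 50.6
```

Request:
jog_arm:
  translation:
    - [-3,-45,0]
    - [-3,-45,0]
    - [-3,-45,0]
    - [-3,-40,0]
    - [0,-25,0]
  yaw: [0,0,0,0,0]

```text
time_s: 8.9
tcp_pos: [0.4777, -0.0629, 0.2112]
tool_rot: [0.015, 3.14, -0.001]
wrist_force: [-0.3, 0.2, -2.2]
width: 0.029
grasp_force: 50.8
```

Request:
jog_arm:
  translation:
    - [0,0,0]
    - [0,0,0]
    - [0,0,0]
  yaw: [0,0,0]

```text
time_s: 9.2
tcp_pos: [0.4777, -0.0597, 0.2107]
tool_rot: [0.012, 3.141, 0.0]
wrist_force: [-0.4, 0.6, -2.7]
width: 0.0291
grasp_force: 51.0
```

Run:
```python
from h import *
C,im=snap("wrist","w3")
print(pose()[0],yang())
for q in ("stock_elbow_mid","manifold","adapter","paddle","bin1","bin0","bin2","cabinet","tray_front"):
    print(q,[(np.round(d["at"],3).tolist(),round(d["score"],2)) for d in recognise("wrist",q)])
```

```text
[ 0.4777177  -0.05953071  0.21060882] 89.58951318347799
stock_elbow_mid [([0.483, -0.237, 0.076], 0.75)]
manifold [([0.581, 0.036, 0.05], 0.7), ([0.497, -0.581, 0.035], 0.7), ([0.544, -0.097, 0.042], 0.29)]
adapter [([0.594, -0.177, 0.05], 0.87)]
paddle [([0.478, -0.237, 0.077], 0.64)]
bin1 [([0.526, -0.118, 0.038], 0.86)]
bin0 [([0.526, -0.118, 0.038], 0.86)]
bin2 [([0.526, -0.118, 0.038], 0.86)]
cabinet [([0.543, -0.093, 0.043], 0.93), ([0.48, -0.234, 0.076], 0.67)]
tray_front [([0.527, -0.117, 0.039], 0.87)]
```

View pics/w3.png

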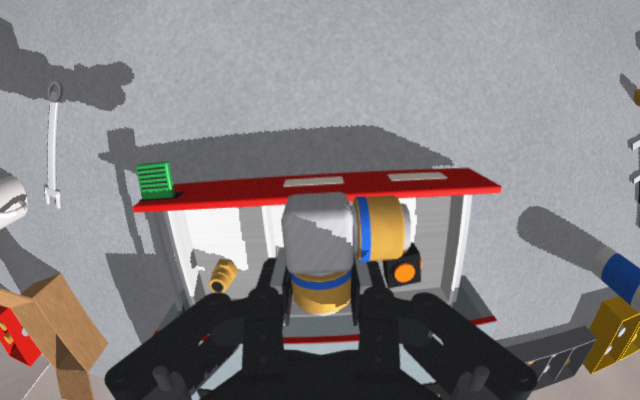

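The wrist view shows the red panel's top edge from (135,209) to (500,188), the paddle at (155,180), the adapter at (222,275), the manifold at (403,270), and the held elbow at (320,235) with its +x nut gripped, hiding the stock.

Run:
```python
from h import *
C=cam("wrist");im=cv2.cvtColor(cv2.imread("pics/w3.png"),cv2.COLOR_BGR2HSV)
red=((im[...,0]<8)|(im[...,0]>172))&(im[...,1]>150)&(im[...,2]>60);red[230:]=0;red[:150]=0
n,l,st,_=cv2.connectedComponentsWithStats(red.astype(np.uint8));i=1+st[1:,4].argmax();m=l==i;print(st[i])
cols=[u for u in range(st[i][0]+6,st[i][0]+st[i][2]-6) if m[:,u].any() and not 280<u<412]
P=np.array([plane(C,u,np.nonzero(m[:,u])[0].max()+.5,.092) for u in cols])
k=np.polyfit(P[:,1],P[:,0],1);print("inner edge x=a*y+b",k,"resid",np.std(P[:,0]-np.polyval(k,P[:,1])),"yaw deg",-np.degrees(np.arctan(k[0])))
for u in (st[i][0],st[i][0]+st[i][2]-1):
    v=np.nonzero(m[:,u])[0];print(u,v.min(),v.max(),plane(C,u,v.mean(),.092))
# white dividers/green
g=(im[...,0]>40)&(im[...,0]<85)&(im[...,1]>120);g[:,:100]=0;g[:,250:]=0
ys,xs=np.nonzero(g);print("green",xs.min(),xs.max(),ys.min(),ys.max(),plane(C,155,180,.074))
# top / scene red corner extents
for c,f,roi in (("top","top0",(200,240,270,400)),("scene","scene0",(140,240,290,370))):
    D=cam(c);q=cv2.cvtColor(cv2.imread(f"pics/{f}.png"),cv2.COLOR_BGR2HSV);a,b,e,h=roi
    mm=((q[...,0]<8)|(q[...,0]>172))&(q[...,1]>130)&(q[...,2]>50);z=np.zeros_like(mm);z[a:b,e:h]=mm[a:b,e:h]
    ys,xs=np.nonzero(z);pl=plane
    for j in (xs.argmin(),xs.argmax()): print(c,xs[j],ys[j],pl(D,xs[j],ys[j],.085))
```

```text
[ 133  169  368   43 7207]
inner edge x=a*y+b [-0.04957031  0.48272817] resid 0.00038020114881831947 yaw deg 2.8378468489249125
133 207 209 [ 0.49107172 -0.25452093  0.092     ]
500 186 191 [0.47312233 0.11742506 0.092     ]
green 136 174 162 199 [ 0.46686422 -0.23191592  0.074     ]
top 285 220 [0.47929628 0.12003494 0.085     ]
top 389 217 [ 0.49674075 -0.25348005  0.085     ]
scene 293 204 [ 0.63578647 -0.05325826  0.085     ]
scene 358 220 [0.468634   0.11271251 0.085     ]
```

Run:
```python
from h import *
C=cam("wrist");p,r=pose()
q=plane(C,320,233,p[2]+.0295);print("cube rel TCP world",q-p)
b=np.array([.5636,-.0634]);e=np.array([.9988,.0495])
mid=b-.048*e-.008*np.array([-.0495,.9988]);t=mid+.0275*e;print(mid,t)
go([t[0],t[1],.14],92.84)
```

```text
cube rel TCP world [-0.03054074 -0.00059311  0.0295    ]
[ 0.5160536 -0.0737664] [ 0.5435206  -0.07240515]
pos [ 0.4779 -0.0602  0.2103] yang 89.54 shift mm [-65.8 -11.6  70.3] yaw -3.3
```

Request:
jog_arm:
  translation:
    - [-12,-2,5]
    - [-20,-3,15]
    - [-20,-3,20]
    - [-14,-4,20]
    - [0,0,10]
  yaw: [-3.3,0,0,0,0]

```text
time_s: 10.2
tcp_pos: [0.545, -0.07, 0.1386]
tool_rot: [0.077, -3.14, -0.001]
wrist_force: [0.1, -0.5, -1.0]
width: 0.0292
grasp_force: 50.8
```

Request:
jog_arm:
  translation:
    - [0,0,0]
    - [0,0,0]
    - [0,0,0]
  yaw: [0,0,0]

```text
time_s: 10.5
tcp_pos: [0.5441, -0.0698, 0.1413]
tool_rot: [-0.077, 3.139, -0.0]
wrist_force: [-0.3, 0.5, -1.6]
width: 0.0292
grasp_force: 50.9
```

Run:
```python
from h import *
go([.5435,-.0724,.026],92.84)
C,im=snap("wrist");D,s=snap("scene")
cv2.imwrite("pics/m4.png",np.hstack([cv2.resize(im[130:400,120:520,::-1],(400,270)),cv2.resize(s[140:240,260:380,::-1],(324,270),interpolation=cv2.INTER_CUBIC)]))
```

```text
pos [ 0.5441 -0.0698  0.1413] yang 92.83 shift mm [  0.9  -2.5 115.3] yaw -0.01
```

View pics/m4.png

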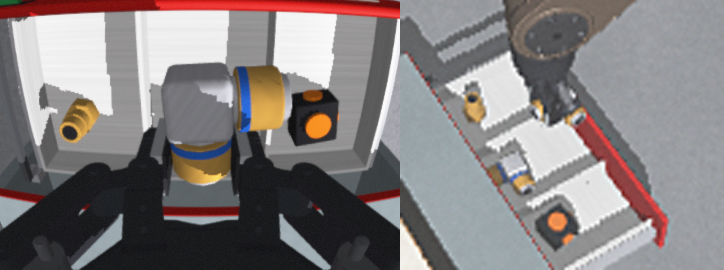

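The composite shows the gripper over the empty near half of the middle bin; stock at the far end. The left and right dividers sit near full-image u≈260 and 397 at v≈150. Checking the lateral centre from them.

Run:
```python
from h import *
C=cam("wrist");im=cv2.imread("pics/m4.png")
print(cv2.cvtColor(im[25:28],cv2.COLOR_BGR2GRAY).mean(0)[110:300].astype(int))
for u in (254,266,393,403): print(u,plane(C,u,156,.05).round(4))
b=np.array([.5636,-.0634]);e=np.array([.9988,.0495]);n=np.array([-.0495,.9988])
for y in (-.0525,.0525): print(proj(C,[*(b-.06*e+y*n),.05]))
```

```text
[147 148 148 147 147 148 147 147 147 148 147 148 148 148 147 147 147 147
 147 148 147 147 147 147 151 188 226 241 243 242 238 230 224 223 225 224
 225 235 239 239 239 239 238 239 239 238 239 239 239 239 239 239 239 239
 239 239 239 238 239 239 239 239 238 238 238 239 239 238 238 239 239 239
 238 238 238 239 238 239 239 238 239 239 239 239 239 238 239 238 238 239
 239 238 238 238 238 238 239 238 239 239 238 239 238 239 238 238 238 239
 239 239 239 239 239 239 239 239 239 229 192 154 147 146 148 147 147 149
 149 148 147 148 148 147 148 148 147 147 148 148 148 149 148 148 148 150
 148 148 148 148 148 148 149 149 149 147 148 149 148 138 108  95  93  92
  91  92 103 164 240 243 244 243 243 242 242 242 241 241 242 242 242 242
 242 242 242 242 242 242 242 242 243 242]
254 [ 0.5075 -0.1243  0.05  ]
266 [ 0.5072 -0.1147  0.05  ]
393 [ 0.502  -0.0159  0.05  ]
403 [ 0.5014 -0.0078  0.05  ]
(np.float64(260.87450981601626), np.float64(154.7041755274703))
(np.float64(395.58547850666525), np.float64(155.06163383438505))
```

Request:
jog_arm:
  translation:
    - [1,-2.5,20]
    - [0,0,25]
    - [0,0,25]
    - [0,0,20]
    - [0,0,10]
  yaw: [0,0,0,0,0]

```text
time_s: 11.1
tcp_pos: [0.543, -0.0723, 0.0394]
tool_rot: [0.078, -3.14, -0.001]
wrist_force: [0.4, 0.4, -1.3]
width: 0.0293
grasp_force: 50.8
```

Request:
jog_arm:
  translation:
    - [0,0,6]
    - [0,0,5]
    - [0,0,4]
    - [0,0,0]
  yaw: [0,0,0,0]

```text
time_s: 11.5
tcp_pos: [0.5434, -0.0723, 0.0254]
tool_rot: [-0.078, 3.14, 0.0]
wrist_force: [-0.2, 0.2, -1.5]
width: 0.0291
grasp_force: 50.8
```

Request:
jog_arm:
  translation:
    - [0,0,1]
    - [0,0,1]
    - [0,0,0]
  yaw: [0,0,0]

```text
time_s: 11.8
tcp_pos: [0.5436, -0.0724, 0.0237]
tool_rot: [-0.078, 3.14, -0.0]
wrist_force: [0.3, -0.0, 1.6]
width: 0.0294
grasp_force: 51.2
```

Request:
jog_arm:
  translation:
    - [0,0,0]
    - [0,0,0]
    - [0,0,0]
  yaw: [0,0,0]
  hand: 44

```text
time_s: 12.1
tcp_pos: [0.5434, -0.0723, 0.0233]
tool_rot: [-0.078, 3.141, 0.0]
wrist_force: [0.0, -0.2, 0.4]
width: 0.0437
grasp_force: 0.0
```

Request:
jog_arm:
  translation:
    - [0,0,-5]
    - [0,0,-15]
    - [0,0,-30]
    - [0,0,-40]
    - [0,0,-40]
  yaw: [0,0,0,0,0]

```text
time_s: 12.6
tcp_pos: [0.543, -0.0723, 0.1548]
tool_rot: [0.078, -3.14, -0.001]
wrist_force: [0.7, 0.4, 0.4]
width: 0.0437
grasp_force: 0.0
```

Request:
jog_arm:
  translation:
    - [40,0,-20]
    - [40,0,0]
    - [20,0,0]
    - [0,0,0]
    - [0,0,0]
  yaw: [0,0,0,0,0]

```text
time_s: 13.1
tcp_pos: [0.444, -0.0775, 0.1739]
tool_rot: [-0.077, 3.139, -0.001]
wrist_force: [0.2, -0.7, -0.5]
width: 0.0441
grasp_force: 0.0
```

Run:
```python
from h import *
C,im=snap("wrist");print(pose()[0],yang())
for q in ("elbow","paddle"):
    print(q,[(np.round(d["at"],3).tolist(),round(d["score"],2)) for d in recognise("wrist",q)])
cv2.imwrite("pics/w5.png",im[:,:,::-1])
```

```text
[ 0.4443342  -0.07748798  0.17362842] 92.81786259140739
elbow [([0.521, -0.07, 0.052], 0.77)]
paddle [([0.472, -0.237, 0.077], 0.57)]
```

View pics/w5.png

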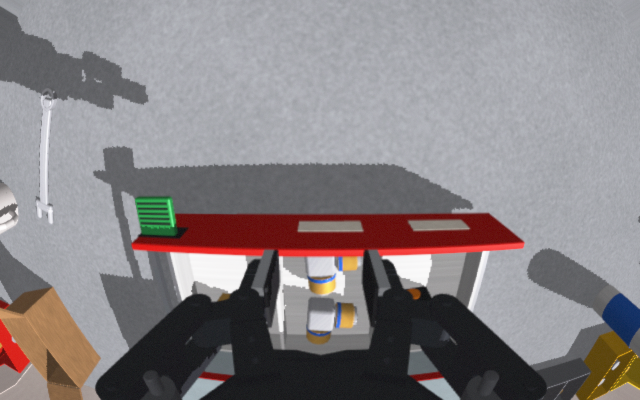

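The picture shows the elbow lying flat at (325,270) in the middle bin ahead of the stock (325,320). The paddle is at about (155,215). Triangulate the paddle from the two wrist views.

Run:
```python
from h import *
k=calibration("wrist")
def camat(p,ang):
    a=np.radians(ang);y=np.array([np.cos(a),np.sin(a),0]);z=np.array([0,0,-1.]);x=np.cross(y,z)
    T=np.eye(4);T[:3,:3]=np.c_[x,y,z];T[:3,3]=p
    return (T@k["tool_from_camera"],200/np.tan(np.radians(k["fovy"]/2)),k["cx"],k["cy"],True)
A=camat([.4777,-.0596,.2107],89.59);B=camat([.4443,-.0775,.1736],92.82)
out=[]
for n,C in(("w3",A),("w5",B)):
    q=cv2.cvtColor(cv2.imread(f"pics/{n}.png"),cv2.COLOR_BGR2HSV)
    g=((q[...,0]>40)&(q[...,0]<85)&(q[...,1]>120)&(q[...,2]>60)).astype(np.uint8);g[:,:100]=0;g[:,250:]=0
    c=cv2.findContours(g,0,2)[0];c=max(c,key=cv2.contourArea)[:,0]
    far=[c[(c@np.array(w)).argmin()] for w in ((1,1),(-1,1))]  # two outer corners (near robot)
    print(n,[f.tolist() for f in far],[plane(C,*f,.074).round(4) for f in far]);out.append([ray(C,*f) for f in far])
print([tri([out[0][i],out[1][i]]).round(4) for i in(0,1)])
# panel inner edge from w5
q=cv2.cvtColor(cv2.imread("pics/w5.png"),cv2.COLOR_BGR2HSV)
r=((q[...,0]<8)|(q[...,0]>172))&(q[...,1]>150)&(q[...,2]>60);r[270:]=0;r[:190]=0
us=[*range(190,255),*range(400,510)];P=np.array([plane(B,u,np.nonzero(r[:,u])[0].max()+.5,.092) for u in us])
print(np.polyfit(P[:,1],P[:,0],1))
go([.4665,-.235,.13],92.83)
```

```text
w3 [[138, 165], [168, 162]] [array([ 0.45  , -0.2507,  0.074 ]), array([ 0.4487, -0.2129,  0.074 ])]
w5 [[136, 198], [171, 198]] [array([ 0.4505, -0.2518,  0.074 ]), array([ 0.4487, -0.2125,  0.074 ])]
[array([ 0.4496, -0.2497,  0.0763]), array([ 0.4487, -0.2127,  0.074 ])]
[-0.04965045  0.48251248]
pos [ 0.4443 -0.0774  0.1732] yang 92.84 shift mm [ -14.3 -158.6   43.2] yaw 0.01
```

Request:
jog_arm:
  translation:
    - [-2,-25,0]
    - [-4,-40,0]
    - [-4,-40,0]
    - [-4,-35,0]
    - [-4,-15,0]
  yaw: [0,0,0,0,0]
  hand: 0

```text
time_s: 13.75
tcp_pos: [0.4699, -0.2338, 0.1728]
tool_rot: [-0.075, 3.141, -0.0]
wrist_force: [0.4, 0.5, -0.4]
width: 0.0002
grasp_force: 0.0
```

Request:
jog_arm:
  translation:
    - [0,0,25]
    - [0,0,35]
    - [0,0,20]
    - [0,0,5]
    - [0,0,0]
  yaw: [0,0,0,0,0]

```text
time_s: 14.25
tcp_pos: [0.4693, -0.2307, 0.0878]
tool_rot: [0.078, -3.139, -0.002]
wrist_force: [-0.5, -0.1, 0.5]
width: 0.0
grasp_force: 0.0
```

```bash
python3 -c "
from h import *
go([.470,-.231,.062],92.84)"
```

```text
pos [ 0.4693 -0.2307  0.0878] yang 92.86 shift mm [-0.7 -0.4 25.8] yaw 0.02
```

Request:
jog_arm:
  translation:
    - [0,0,7]
    - [0,0,5]
    - [0,0,4]
    - [0,0,3]
    - [0,0,0]
  yaw: [0,0,0,0,0]

```text
time_s: 14.75
tcp_pos: [0.4693, -0.2313, 0.0693]
tool_rot: [-0.077, 3.14, -0.0]
wrist_force: [-0.2, 0.7, 4.2]
width: -0.0002
grasp_force: 1.9
```

Request:
jog_arm:
  translation:
    - [0,0,3]
    - [0,0,3]
    - [0,0,0]
    - [0,0,0]
  yaw: [0,0,0,0]

```text
time_s: 15.15
tcp_pos: [0.4695, -0.2313, 0.0634]
tool_rot: [-0.077, 3.14, -0.001]
wrist_force: [0.8, 1.7, 5.1]
width: -0.0001
grasp_force: 3.1
```

Request:
jog_arm:
  translation:
    - [0,0,1]
    - [0,0,0.5]
    - [-2,0,0]
    - [-2,0,0]
    - [-2,0,0]
  yaw: [0,0,0,0,0]

```text
time_s: 15.65
tcp_pos: [0.4748, -0.2309, 0.0619]
tool_rot: [0.077, -3.14, -0.0]
wrist_force: [-2.7, -1.0, 6.1]
width: -0.0001
grasp_force: 3.5
```

Request:
jog_arm:
  translation:
    - [-3,0,0]
    - [-4,0,0]
    - [-5,0,0]
    - [-5,0,0]
  yaw: [0,0,0,0]

```text
time_s: 16.05
tcp_pos: [0.4917, -0.2301, 0.0618]
tool_rot: [0.077, -3.14, -0.001]
wrist_force: [-4.4, -0.3, 6.4]
width: -0.0003
grasp_force: 3.5
```

Request:
jog_arm:
  translation:
    - [-6,0,0]
    - [-7,0,0]
    - [-8,0,0]
    - [-9,0,0]
    - [-10,0,0]
  yaw: [0,0,0,0,0]

```text
time_s: 16.55
tcp_pos: [0.5315, -0.2281, 0.0618]
tool_rot: [0.077, -3.139, -0.001]
wrist_force: [-5.1, -0.3, 5.7]
width: 0.0002
grasp_force: 3.5
```

Request:
jog_arm:
  translation:
    - [-11,0,0]
    - [-11,0,0]
    - [-11,0,0]
    - [-11,0,0]
    - [-11,0,0]
  yaw: [0,0,0,0,0]

```text
time_s: 17.05
tcp_pos: [0.5866, -0.2254, 0.0618]
tool_rot: [0.078, -3.139, -0.001]
wrist_force: [-5.0, -1.0, 7.3]
width: -0.0003
grasp_force: 3.5
```

Request:
jog_arm:
  translation:
    - [-10,0,0]
    - [-9,0,0]
    - [-8,0,0]
    - [-7,0,0]
    - [-6,0,0]
  yaw: [0,0,0,0,0]

```text
time_s: 17.55
tcp_pos: [0.6267, -0.2234, 0.0618]
tool_rot: [0.078, -3.14, -0.0]
wrist_force: [-4.4, 1.2, 6.1]
width: 0.0
grasp_force: 3.5
```

Request:
jog_arm:
  translation:
    - [-4,0,0]
    - [-3,0,0]
    - [-3,0,0]
    - [-2,0,0]
    - [-1,0,0]
  yaw: [0,0,0,0,0]

```text
time_s: 18.05
tcp_pos: [0.6379, -0.2228, 0.0618]
tool_rot: [0.078, -3.136, -0.002]
wrist_force: [-17.3, -1.0, 12.4]
width: 0.0
grasp_force: 5.7
```

Request:
jog_arm:
  translation:
    - [-1,0,0]
    - [-1,0,0]
    - [0,0,0]
  yaw: [0,0,0]

```text
time_s: 18.35
tcp_pos: [0.6379, -0.2228, 0.0618]
tool_rot: [0.077, -3.132, -0.003]
wrist_force: [-25.7, -1.6, 16.5]
width: -0.0002
grasp_force: 6.0
```

Request:
jog_arm:
  translation:
    - [1.5,0,0]
    - [1,0,0]
    - [0,0,-4]
    - [0,0,-6]
    - [0,0,-8]
  yaw: [0,0,0,0,0]

```text
time_s: 18.85
tcp_pos: [0.6392, -0.2228, 0.0797]
tool_rot: [0.077, -3.14, -0.001]
wrist_force: [-0.9, -0.5, -0.1]
width: 0.0001
grasp_force: 0.0
```

Request:
jog_arm:
  translation:
    - [5,0,-15]
    - [30,0,-30]
    - [40,0,-30]
    - [40,0,-20]
    - [0,0,0]
  yaw: [0,0,0,0,0]

```text
time_s: 19.35
tcp_pos: [0.5218, -0.2287, 0.1785]
tool_rot: [-0.076, 3.138, -0.003]
wrist_force: [1.0, -0.6, 0.3]
width: -0.0001
grasp_force: 0.0
```

Request:
jog_arm:
  translation:
    - [40,0,0]
    - [40,0,0]
    - [0,0,0]
    - [0,0,0]
    - [0,0,0]
  yaw: [0,0,0,0,0]

```text
time_s: 19.85
tcp_pos: [0.4456, -0.2327, 0.1751]
tool_rot: [-0.078, 3.14, -0.001]
wrist_force: [0.1, 0.2, -0.4]
width: -0.0001
grasp_force: 0.0
```

Run:
```python
from h import *
C,im=snap("wrist");D,s=snap("scene");print(pose()[0],read_state()["wrist_force"])
cv2.imwrite("pics/m6.png",np.vstack([cv2.resize(im[150:400,:,::-1],(640,250)),cv2.resize(s[120:280,190:390,::-1],(400,320),interpolation=cv2.INTER_CUBIC)[:, :].copy() if 0 else cv2.resize(s[130:270,160:440,::-1],(640,320),interpolation=cv2.INTER_CUBIC)]))
```

```text
[ 0.44551577 -0.23245368  0.17472996] [-0.25351748  0.17250194  0.50352767]
```

View pics/m6.png

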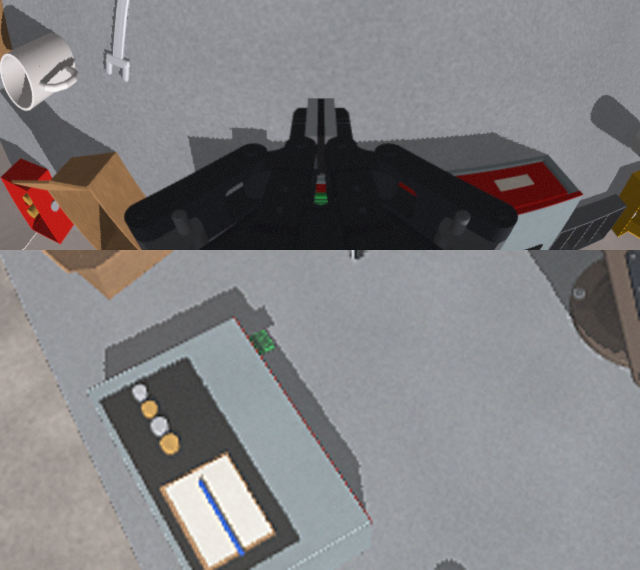

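The tray appears flush with the cabinet in both views, with the paddle sticking out at the end and the hand clear. One numeric check before handing in.

Run:
```python
from h import *
C=cam("wrist");q=cv2.cvtColor(cv2.imread("pics/m6.png")[:250],cv2.COLOR_BGR2HSV)
r=((q[...,0]<8)|(q[...,0]>172))&(q[...,1]>150)&(q[...,2]>60)
for u in (545,555,565,572):
    v=150+np.nonzero(r[:,u])[0].max()+.5;P=plane(C,u,v,.092);print(u,v,P.round(4),"travel of outer edge",P[0]-(.4746-.0496*P[1]))
```

```text
545 356.5 [0.6543 0.0912 0.092 ] travel of outer edge 0.18418325651268885
555 353.5 [0.6533 0.1117 0.092 ] travel of outer edge 0.18427486061881643
565 350.5 [0.6527 0.1337 0.092 ] travel of outer edge 0.18477907063560534
572 348.5 [0.6528 0.1503 0.092 ] travel of outer edge 0.18565642028091944
```

```bash
python3 -c "
from rig import *
print(finish_job())"
```

```text
the job is handed in; nothing more can be done
None
```

The job is handed in, with no verdict returned: the elbow was seen lying flat beside its match in the middle bin. The lever was held down while the tray was pushed to its stop; it looks flush, the hand is clear, and the bins were not visible once the tray was home.

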